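# Open the lock-parts drawer and stand the file in its pot

## Task

Pull the blue drawer of the grey cabinet all the way out to its stop, then take the round file with the orange handle out of the tilted rack and stand it, blade down, in the green pot in the drawer. Lower it to the bottom of the pot before letting go, and leave it leaning on the front side of the rim, with its handle straight out over the drawer's brass knob, away from the cabinet. Leave the drawer fully out, and do not shift or knock over anything else.

Things in the scene. Friction and masses are not known exactly. Their poses are not given: they have to be found in the camera images.
- cabinet: Grey cabinet, 240 wide (y) x 170 high, at the robot's right, drawer facing left. Origin: centre of its underside; x points into the cabinet, the drawer slides out along -x. Carcass x -120 to 120. Its top (underside 158 above the table) reaches to x -150, a hood 28 beyond the shut drawer's face: a gripper pointing straight down at the knob would hit it; one leaning 35 degrees, body away from the cabinet, clears it.
- drawer (a joint): How far the drawer is out, in m: 0 shut, 0.130 at its stop. Starts 0 to 0.03. It slides with about 2.5 N of friction and stays where it is left.
- knob_grip (a point): Centre of the grip of the drawer's brass knob, 53 above the table, 40 in front of the drawer's face; axes as the cabinet's. Round head of 36 diameter, axis along x, from 13 behind this point (cabinet side) to 16 in front of it, on a neck of 18 diameter. The drawer's front is blue, 210 wide, 17 to 79 above the table.
- pot_floor (a point): Centre of the inner floor of the green round pot fixed in the drawer, 28 above the table, 64 behind the drawer's front face; moves with the drawer; axes as the cabinet's (x into the cabinet, so the front side of the pot is at -x).
- pot_rim (a point): Centre of the pot's mouth, 90 above pot_floor; axes as the cabinet's. The pot is a straight upright cylinder, 56 inside diameter, 64 outside, wall 4. With the drawer shut it stands under the cabinet's top and cannot be used. The file on its floor, leaning on its rim, stands about 27 degrees from vertical.
- file: Round file, 195 long, about 95 g. Origin at the blade's tip, z along it to the handle. Steel blade of 10 diameter from 0 to 120, orange handle of 22 diameter from 120 to 195. Starts in either sleeve of the rack, leaning 35 degrees with the handle to the rack's -x, loose by 2 each way; draw it out 90 along its axis. Centre of mass about 80 from the tip, below the pot's rim when leaning there.
- file_tip (a point): Centre of the end of the file's blade (the file's origin).
- file_top (a point): Centre of the end of the file's handle, 195 from the tip.
- rack: Wooden rack, fixed, base 140 (x) x 190 (y) x 12; origin at the centre of its underside. Two square sleeves (26 outside, 14 inside, 85 deep), 80 apart in y, both leaning 35 degrees to its -x (which points to the robot's left, give or take 15 degrees). Inner floors of the sleeves at (35, +40 or -40, 32).
- screwdriver: Screwdriver with a blue handle of 26 diameter, 200 long, in the rack's other sleeve, 80 from the file: leave it. Origin at its blade's tip, z towards the handle.
- spray_can: Blue and silver spray can, 66 diameter, 190 high, loose on the table; leave it. Origin at the centre of its underside.
- door_knob_a: Brass door knob, 66 diameter, 57 high, loose on the table; leave it. Origin at the centre of its underside.
- door_knob_b: Brass door knob, 66 diameter, 57 high, loose on top of the cabinet; leave it. Origin at the centre of its underside.
- padlock: Brass padlock lying on the table, 45 x 55 x 25 with a steel shackle; leave it. Origin at the centre of its underside.
- latch_plate: Door latch on a brass plate, 160 x 30, 28 high, lying on the table; leave it. Origin at the centre of its underside.
Mind the look-alikes: they are no part of the job. There is more than one size of the file; the job needs the largest.

How it is judged:
By the outcome, as a careful person would: the job done as asked, in the order asked, and still so for the second after the job is handed in, with the robot touching nothing.
It also fails if it takes over 61 s, if anything falls off the work surface, if the arm or the gripper's body presses on something with over 40 N, if the wrist force passes 120 N, or if a joint passes its speed limit or range.

## Robot

A 7-joint arm with a two-finger parallel gripper is mounted at the origin on the work surface. World frame = base frame: x ahead of the robot, y to its left, z up, the work surface at z = 0. Lengths are in m, angles in rad, forces in N, time in s.
With the tool pointing down it reaches from about 0.425 to 1.025 m from the base axis. Payload 9.4 kg.
Tool frame: the origin (TCP) lies between the finger pads; the fingertips stand 19 mm ahead of it and the grasp point (between the pads) is the TCP; z points along the fingers, y is the line along which they close (so a half turn about z gives the same grasp; the last joint's range is limited). The gripper opens to 93 mm and grips with 3 to 60 N. Pads are 15 mm wide; open, the fingers measure 128 mm over their backs; the gripper's body (75 mm by 188 mm) begins 65 mm behind the grasp point.
Start: joints at [1.179, 0.599, -0.003, 1.599, 0.002, 0.943, -0.08], TCP at [0.224, -0.689, 0.238] pointing down, gripper open.
Joint ranges: [-2.57, 2.57], [-0.35, 1.97], [-1.29, 1.29], [0.11, 2.56], [-1.05, 4.19], [0.11, 1.86], [-2.63, 2.63]. Speed limits (rad/s): [2.22, 2.22, 3.01, 3.01, 3.14, 3.14, 3.14].

## Interface

Orientations are given as a 3x3 rotation matrix whose columns are the frame's x, y, z axes.
In Python, from workcell import read_state, get_image, finish_job gives the robot as it stands.
- The arm moves only by the tool play_rows, never from a script. Its argument "series" is a list of rows, each a list of 2 entries, a list of its own where there are three numbers: the shift along the tool's x, y, z in m, then the turn, a rotation vector about the tool's x, y, z in rad. A call has 1 to 5 rows; each row is the pose to reach, as a shift and turn from the pose commanded when the call began, along the tool's axes at that moment; what a row does not reach only later rows make up. A row lasts 1/10 s, in which the tool goes at most 50 mm and 8.59 degrees, less where a joint would pass 70% of its speed; a pose out of reach is approached as far as the arm can. A call with a gripper value outside its range is refused whole. "grip" is the finger opening in m, from 0 to 0.093, set as the call begins (left out, the last holds). The fingers move at their own pace and stop on an object; "force" is the grip in N (left out, the last holds). Time passes only in rows, so rows that repeat a pose let the fingers close. It gives the time, the measured TCP pose, the force, the opening and the grip force at its end, in the units of the state.
- read_state(): the state, without advancing time (a new reading comes with each control period).
- get_image(name): name is "scene" or "side" or "wrist"; returns a dict with "pixels" (384x512x3 uint8, blue, green, red), "z_map" (384x512 float32, m along the optical axis (not along the pixel's ray), 0 where there is no reading), "camera_matrix" (3x3 intrinsics, pixels), "k1" (the pictures are not rectified: a ray, as slopes to the right and down, at radius r is drawn at 1 + k1 r^2 times it, then the intrinsics apply), "T" (4x4, takes a point from camera to world coordinates); the wrist camera has in their place "T_tool_cam" (4x4, takes a point from camera to tool coordinates, whose origin is the TCP and whose axes are the flange's). Camera axes: x right, y up, looking along -z (the intrinsics and any distortion apply to the point x, -y, -z); pixel columns grow to the right and rows downward; lengths in m; the calibration is good to about 2 mm. A picture is of the moment at which its call begins: read the wrist's pose just before it.
- finish_job(): hands the job in; it is judged then, once.
The state is a dict: "time": time; "joints": joint angles; "qvel": joint speeds; "effort": joint torques, N m; "tcp_pos": TCP position; "eef_rot": TCP orientation; "force": force on the tool from outside, world axes, zero at the start; "torque": the same for the moment, N m; "width": opening from 0.0 (shut) to 1.0 (fully open); "grip_force": force on a finger pad.
Only numpy, scipy, OpenCV 4.12 (cv2) and the standard library are available. Lean on these libraries where they do the work, as an engineer would, in place of code of your own. Each camera call takes 0.05 s, during which the arm holds its last target. There are 200 camera calls.

## Working session

There is one attempt and no reset: what is moved stays moved. The work goes in short steps, Python scripts to look and compute and a tool call to move; the robot and the scene stay as the last step left them, time stands still between calls to the robot, and variables do not carry over. Pictures are saved under pics/ and viewed, at most 10 in all, crops included, and the job is handed in when it is done.

Besides the shell and the picture viewer there is one more tool, called as name(argument=value, ...), one argument or row to a line, values as JSON. play_rows: Moves the arm, as the interface text tells. Its arguments: {"type":"object","properties":{"series":{"type":"array"},"grip":{"type":"number"},"force":{"type":"number"}},"required":["series"]}

```bash
mkdir -p pics; ls; cat > h.py <<'E'
import numpy as np, cv2
from workcell import read_state, get_image, finish_job
def grab(name):
    s=read_state(); im=get_image(name)
    T=np.array(im["T"]) if "T" in im else None
    if T is None:
        W=np.eye(4); W[:3,:3]=np.array(s["eef_rot"]); W[:3,3]=s["tcp_pos"]; T=W@np.array(im["T_tool_cam"])
    return im,T
def cloud(im,T):
    K=np.array(im["camera_matrix"]); k1=float(im["k1"]); z=im["z_map"]; h,w=z.shape
    u,v=np.meshgrid(np.arange(w),np.arange(h))
    pts=np.stack([u,v],-1).reshape(-1,1,2).astype(np.float64)
    n=cv2.undistortPoints(pts,K,np.array([k1,0,0,0.]),None,None,None) if False else cv2.undistortPointsIter(pts,K,np.array([k1,0,0,0.]),None,None,(3,50,1e-9))
    n=n.reshape(h,w,2)
    P=np.stack([n[...,0]*z,-n[...,1]*z,-z],-1)
    P=P@T[:3,:3].T+T[:3,3]; P[z<=0]=np.nan
    return P
E
python3 - <<'E'
from h import *
s=read_state(); print(s)
for n in ["scene","side"]:
    im,T=grab(n); P=cloud(im,T); np.savez("c_"+n,P=P,bgr=im["pixels"],T=T,K=im["camera_matrix"],k1=im["k1"])
    cv2.imwrite(f"pics/{n}0.png",im["pixels"]); print(n,T.round(3),im["camera_matrix"],im["k1"])
E
```

```text
pics
{'time': 0.0, 'joints': array([ 1.17932217,  0.60015398, -0.00252387,  1.60009877,  0.00183351,
        0.94289238, -0.07981396]), 'qvel': array([-0.00049409, -0.00059513,  0.00270799, -0.00078125,  0.00033532,
        0.0023584 ,  0.00156509]), 'effort': array([ 8.55635590e-04, -7.65066147e+01,  1.49801407e+00, -2.52345657e+01,
       -5.23491658e-02,  1.69727934e-02,  1.51625900e-04]), 'tcp_pos': array([ 0.22429112, -0.68896869,  0.23675049]), 'eef_rot': array([[ 9.50851341e-01,  3.09647067e-01, -6.48382416e-04],
       [ 3.09647694e-01, -9.50850314e-01,  1.40929651e-03],
       [-1.80130093e-04, -1.54080160e-03, -9.99998797e-01]]), 'force': array([-0.6419339 , -0.51428699,  0.86337904]), 'torque': array([-0.0336591 ,  0.01074219, -0.00633289]), 'grip_force': 0.0, 'width': 1.0012829934332268}
scene [[-2.510e-01 -6.580e-01  7.100e-01  1.263e+00]
 [ 9.680e-01 -1.710e-01  1.850e-01  1.270e-01]
 [-1.000e-03  7.330e-01  6.800e-01  7.540e-01]
 [ 0.000e+00  0.000e+00  0.000e+00  1.000e+00]] [[380.62381686   0.         254.34989329]
 [  0.         380.62381686 199.72453715]
 [  0.           0.           1.        ]] 0.0004467314256440212
side [[ 0.011 -0.655  0.755  1.502]
 [ 1.     0.01  -0.006 -0.086]
 [-0.004  0.755  0.655  0.925]
 [ 0.     0.     0.     1.   ]] [[419.42015589   0.         257.569818  ]
 [  0.         419.42015589 199.35990792]
 [  0.           0.           1.        ]] -0.09497986514456884
```

View pics/scene0.png

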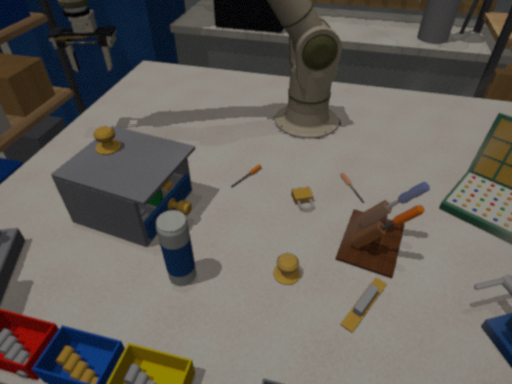

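View pics/side0.png

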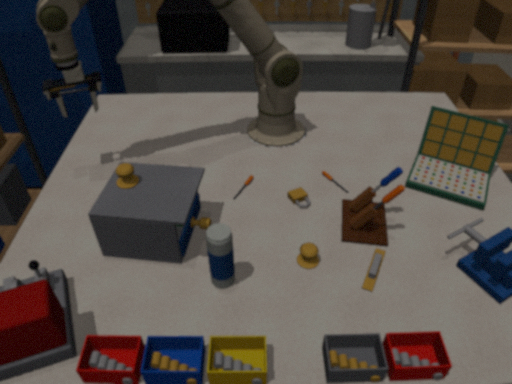

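The scene picture shows the cabinet at (125,185) with its knob at (180,207) and the spray can close by at (175,245). The rack is at (370,240), with the file's orange handle ending at (415,212) and the blue screwdriver beside it. Two small decoy files lie at (247,175) and (350,187). Next I measure these from both clouds.

```bash
cat > m.py <<'E'
from h import *
def pca(p):
    c=np.median(p,0); _,_,V=np.linalg.svd(p-p.mean(0),full_matrices=False); return p.mean(0),V[0]
for n in ["scene","side"]:
    d=np.load(f"c_{n}.npz"); P=d["P"]; hsv=cv2.cvtColor(d["bgr"],cv2.COLOR_BGR2HSV)
    H,S,V=[hsv[...,i].astype(int) for i in range(3)]
    def box(m,x0,x1,y0,y1): 
        q=np.zeros_like(m); q[y0:y1,x0:x1]=m[y0:y1,x0:x1]; return q
    print("==",n)
    top=(P[...,2]>.155)&(P[...,2]<.185)&(S<70)
    top=box(top,*( (40,205,120,245) if n=="scene" else (80,215,150,270)))
    top=cv2.erode(top.astype(np.uint8),np.ones((2,2)))>0
    p=P[top]; print("top z",np.median(p[:,2]),cv2.minAreaRect(p[:,:2].astype(np.float32)),cv2.boxPoints(cv2.minAreaRect(p[:,:2].astype(np.float32))).round(3).tolist())
    kb=(H>12)&(H<32)&(S>110); kb=box(kb,*((163,196,195,220) if n=="scene" else (190,215,212,232)))
    p=P[kb]; print("knob",len(p),np.nanmin(p,0).round(3),np.nanmax(p,0).round(3),np.nanmedian(p,0).round(3))
    fl=(H<16)&(S>150)&(V>110)&(P[...,2]>.05); fl=box(fl,*((380,430,200,235) if n=="scene" else (370,410,180,210)))
    p=P[fl]; c,a=pca(p); a*=np.sign(a[2]); t=(p-c)@a; print("file",len(p),c.round(3),a.round(3),"tilt",np.degrees(np.arccos(a[2])).round(1),"end",(c+a*np.percentile(t,98)).round(3),(c+a*np.percentile(t,2)).round(3))
    sd=(H>100)&(H<130)&(S>100)&(P[...,2]>.05); sd=box(sd,*((380,435,178,212) if n=="scene" else (365,408,165,195)))
    p=P[sd]; c,a=pca(p);a*=np.sign(a[2]); print("scr",len(p),c.round(3),a.round(3),np.degrees(np.arccos(a[2])).round(1))
    rb=(P[...,2]>.006)&(P[...,2]<.018)&(S>90)&(H<20); rb=box(rb,*((335,408,205,280) if n=="scene" else (338,390,195,247)))
    p=P[rb]; r=cv2.minAreaRect(p[:,:2].astype(np.float32)); print("rack",len(p),r,cv2.boxPoints(r).round(3).tolist())
    cn=(P[...,2]>.08)&(P[...,2]<.2); cn=box(cn,*((157,196,208,285) if n=="scene" else (206,236,222,285)))
    p=P[cn]; print("can",np.nanmedian(p,0).round(3),np.nanmin(p,0).round(3),np.nanmax(p,0).round(3))
E
python3 m.py
```

```text
== scene
top z 0.1691954738787877 ((0.6324303150177002, -0.32600146532058716), (0.3988504111766815, 0.3123539686203003), 82.06976318359375) [[0.44999998807907104, -0.5019999742507935], [0.7599999904632568, -0.5450000166893005], [0.8149999976158142, -0.15000000596046448], [0.5049999952316284, -0.10700000077486038]]
knob 227 [ 0.588 -0.278  0.024] [ 0.625 -0.221  0.072] [ 0.611 -0.242  0.062]
file 182 [0.612 0.304 0.171] [0.083 0.617 0.782] tilt 38.5 end [0.615 0.321 0.193] [0.609 0.281 0.142]
  return _methods._mean(a, axis=axis, dtype=dtype,
  ret = um.true_divide(
m.py:3: RuntimeWarning: Mean of empty slice.
  c=np.median(p,0); _,_,V=np.linalg.svd(p-p.mean(0),full_matrices=False); return p.mean(0),V[0]
Traceback (most recent call last):
  File "m.py", line 19, in <module>
    p=P[sd]; c,a=pca(p);a*=np.sign(a[2]); print("scr",len(p),c.round(3),a.round(3),np.degrees(np.arccos(a[2])).round(1))
                 ~~~^^^
  File "m.py", line 3, in pca
    c=np.median(p,0); _,_,V=np.linalg.svd(p-p.mean(0),full_matrices=False); return p.mean(0),V[0]
                                                                                             ~^^^
IndexError: index 0 is out of bounds for axis 0 with size 0
```

```bash
python3 - <<'E'
s=open('m.py').read()
s=s.replace('sd=(H>100)&(H<130)&(S>100)&','sd=(H>95)&(H<140)&(S>60)&')
s=s.replace("    p=P[top]; print","    nn,L,st,_=cv2.connectedComponentsWithStats(top.astype(np.uint8),connectivity=4); top=L==1+np.argmax(st[1:,4])\n    top&=(abs(P[...,2]-.17)<.007)\n    p=P[top]; print")
open('m.py','w').write(s)
E
python3 m.py 2>&1 | grep -v Warn
```

```text
== scene
top z 0.16924113227224302 ((0.588411271572113, -0.3869039714336395), (0.267727792263031, 0.239515021443367), 82.62408447265625) [[0.4519999921321869, -0.5040000081062317], [0.6899999976158142, -0.5350000262260437], [0.7239999771118164, -0.27000001072883606], [0.4869999885559082, -0.23899999260902405]]
knob 227 [ 0.588 -0.278  0.024] [ 0.625 -0.221  0.072] [ 0.611 -0.242  0.062]
file 182 [0.612 0.304 0.171] [0.083 0.617 0.782] tilt 38.5 end [0.615 0.321 0.193] [0.609 0.281 0.142]
scr 148 [0.535 0.318 0.173] [0.091 0.616 0.782] 38.5
rack 1967 ((0.5586873888969421, 0.2549131512641907), (0.13556532561779022, 0.1884242445230484), 80.14907836914062) [[0.45399999618530273, 0.20399999618530273], [0.6399999856948853, 0.1720000058412552], [0.6629999876022339, 0.3059999942779541], [0.47699999809265137, 0.33799999952316284]]
can [ 0.797 -0.167  0.163] [ 0.652 -0.286  0.08 ] [ 0.811 -0.144  0.193]
== side
top z 0.1706913476615466 ((0.5873706936836243, -0.3866625428199768), (0.26628589630126953, 0.24303796887397766), 82.37491607666016) [[0.4490000009536743, -0.503000020980835], [0.6899999976158142, -0.5350000262260437], [0.7250000238418579, -0.2709999978542328], [0.48500001430511475, -0.23899999260902405]]
knob 161 [ 0.566 -0.277  0.034] [ 0.625 -0.22   0.075] [ 0.61  -0.244  0.064]
file 84 [0.609 0.304 0.173] [0.145 0.604 0.784] tilt 38.4 end [0.613 0.321 0.195] [0.604 0.283 0.145]
scr 159 [0.533 0.317 0.169] [0.084 0.581 0.81 ] 35.9
rack 1143 ((0.5592300295829773, 0.2555543780326843), (0.1366378217935562, 0.1871040165424347), 80.50650024414062) [[0.4560000002384186, 0.20399999618530273], [0.6399999856948853, 0.17299999296665192], [0.6629999876022339, 0.30799999833106995], [0.4779999852180481, 0.33799999952316284]]
can [ 0.798 -0.176  0.162] [ 0.743 -0.21   0.08 ] [ 0.811 -0.145  0.194]
```

Measurements agree with the given sizes: top 0.268 x 0.24 at z 0.170, rack 0.136 x 0.188, file tilt about 35°.
- **Cabinet:** origin about (0.586, -0.402), outward direction (0.1305, 0.9914).
- **Drawer:** about 5 mm out, with the knob near (0.608, -0.236, 0.053).
- **Rack:** centre (0.559, 0.255), with the file in the +y sleeve.

One tool lean serves the knob, the rack and the pot, so I start moving now.

```bash
cat >> h.py <<'E'
from scipy.spatial.transform import Rotation as Rn
OUT=np.array([.1305,.9914,0]); CAB=np.array([.586,-.4017,0]); ROUT=np.array([.168,.986,0])
def lean(out,deg):
    out=out/np.linalg.norm(out); a=np.radians(deg); z=-np.sin(a)*out-np.cos(a)*np.array([0,0,1.]); y=np.cross(out,[0,0,1.]); return np.stack([np.cross(y,z),y,z],1)
def plan(p,R,cur=None):
    """rows for a chain of one target, from current (or given) pose"""
    if cur is None: s=read_state(); cur=(np.array(s["tcp_pos"]),np.array(s["eef_rot"]))
    U,_,Vt=np.linalg.svd(cur[1]); R0=U@Vt
    print("shift",(R0.T@(np.array(p)-cur[0])).round(4).tolist(),"rot",Rn.from_matrix(R0.T@R).as_rotvec().round(3).tolist())
E
python3 - <<'E'
from h import *
L=lean(OUT,35); print(L.round(3)); knob=CAB+.167*OUT+[0,0,.053]; print("knob",knob)
d=np.load("c_scene.npz"); P=d["P"]; B=d["bgr"]
for n,b in (("scene",(163,196,195,220)),("side",(190,215,212,232))):
    d=np.load(f"c_{n}.npz"); hsv=cv2.cvtColor(d["bgr"],cv2.COLOR_BGR2HSV); P=d["P"][b[2]:b[3],b[0]:b[1]]; h=hsv[b[2]:b[3],b[0]:b[1]]
    m=(h[...,0]>12)&(h[...,0]<32)&(h[...,1]>110); q=P[m]-CAB; o=q@OUT; l=q@np.cross(OUT,[0,0,1.])
    print(n,"out",np.nanpercentile(o,[50,80,90,95,98]).round(3),"lat",np.nanpercentile(l[o>.15],[2,10,50,90,98]).round(3),"z",np.nanpercentile(q[o>.15][:,2],[2,50,98]).round(3))
plan([.224,-.689,.42],np.array(read_state()["eef_rot"]))
plan(knob-L[:,2]*.30,L)
E
```

```text
[[ 0.107  0.991 -0.075]
 [ 0.812 -0.131 -0.569]
 [-0.574  0.    -0.819]]
knob [ 0.6077935 -0.2361362  0.053    ]
scene out [0.162 0.178 0.18  0.181 0.182] lat [-0.009 -0.006  0.007  0.015  0.016] z [0.046 0.064 0.071]
side out [0.159 0.172 0.177 0.18  0.181] lat [-0.011 -0.006  0.007  0.014  0.016] z [0.05  0.066 0.073]
shift [-0.0003, -0.0004, -0.1831] rot [0.0, 0.0, 0.0]
shift [0.579, -0.4672, -0.0614] rot [-0.344, -0.545, -1.088]
```

play_rows(
  series=[
    [[0,0,-0.05],[0,0,0]],
    [[0,0,-0.1],[0,0,0]],
    [[0,0,-0.15],[0,0,0]],
    [[0,0,-0.18],[0,0,0]],
  ],
  grip=0.07,
)

```text
time: 0.5
tcp_pos: [0.2245, -0.6899, 0.4218]
eef_rot: [[0.951, 0.309, 0.001], [0.309, -0.951, -0.004], [0.0, 0.004, -1.0]]
force: [1.1, 0.2, 0.6]
width: 0.76
grip_force: 0.0
```

play_rows(
  series=[
    [[0.579,-0.467,0.12],[-0.344,-0.545,-1.088]],
    [[0.579,-0.467,0.12],[-0.344,-0.545,-1.088]],
    [[0.579,-0.467,0.12],[-0.344,-0.545,-1.088]],
    [[0.579,-0.467,0.12],[-0.344,-0.545,-1.088]],
    [[0.579,-0.467,0.12],[-0.344,-0.545,-1.088]],
  ],
)

```text
time: 1.0
tcp_pos: [0.3602, -0.4806, 0.3777]
eef_rot: [[0.538, 0.833, -0.13], [0.763, -0.546, -0.346], [-0.359, 0.087, -0.929]]
force: [1.4, -0.0, -0.4]
width: 0.752
grip_force: 0.0
```

```bash
python3 - <<'E'
from h import *
L=lean(OUT,35); knob=CAB+.1655*OUT+[0,0,.053]
s=read_state(); print(s["joints"].round(2),s["tcp_pos"].round(3))
plan(knob-L[:,2]*.30,L)
E
```

```text
[ 0.72  0.26 -0.1   1.86  0.48  0.97 -0.24] [ 0.36  -0.481  0.378]
shift [0.489, -0.0081, -0.1047] rot [-0.136, -0.218, -0.438]
```

play_rows(
  series=[
    [[0.489,-0.008,-0.105],[-0.136,-0.218,-0.438]],
    [[0.489,-0.008,-0.105],[-0.136,-0.218,-0.438]],
    [[0.489,-0.008,-0.105],[-0.136,-0.218,-0.438]],
    [[0.489,-0.008,-0.105],[-0.136,-0.218,-0.438]],
    [[0.489,-0.008,-0.105],[-0.136,-0.218,-0.438]],
  ],
)

```text
time: 1.5
tcp_pos: [0.4957, -0.2739, 0.3386]
eef_rot: [[0.108, 0.991, -0.077], [0.813, -0.133, -0.567], [-0.572, -0.001, -0.82]]
force: [0.5, -0.8, -0.0]
width: 0.752
grip_force: 0.0
```

```bash
python3 - <<'E'
from h import *
L=lean(OUT,35); knob=CAB+.1655*OUT+[0,0,.053]
s=read_state(); print(s["joints"].round(2),s["tcp_pos"].round(3))
plan(knob-L[:,2]*.20,L)
E
```

```text
[ 0.26  0.32 -0.26  1.99  0.8   1.09 -0.59] [ 0.496 -0.274  0.339]
shift [0.2054, 0.106, 0.0051] rot [-0.003, -0.002, -0.001]
```

play_rows(
  series=[
    [[0.205,0.106,0.005],[-0.003,-0.002,-0.001]],
    [[0.205,0.106,0.005],[-0.003,-0.002,-0.001]],
    [[0.205,0.106,0.005],[-0.003,-0.002,-0.001]],
    [[0.205,0.106,0.005],[-0.003,-0.002,-0.001]],
    [[0.205,0.106,0.005],[-0.003,-0.002,-0.001]],
  ],
)

```text
time: 2.0
tcp_pos: [0.6243, -0.1238, 0.2152]
eef_rot: [[0.108, 0.991, -0.075], [0.813, -0.131, -0.567], [-0.572, -0.0, -0.821]]
force: [0.4, -0.3, 0.4]
width: 0.753
grip_force: 0.0
```

```bash
python3 - <<'E'
from h import *
L=lean(OUT,35); knob=CAB+.1655*OUT+[0,0,.053]
s=read_state(); print(s["joints"].round(2),s["tcp_pos"].round(3))
plan(knob,L)
im,T=grab("wrist"); P=cloud(im,T); cv2.imwrite("pics/w1.png",im["pixels"])
b=P-CAB; hsv=cv2.cvtColor(im["pixels"],cv2.COLOR_BGR2HSV); o=b@OUT; l=b@np.cross(OUT,[0,0,1.])
m=(hsv[...,0]>12)&(hsv[...,0]<32)&(hsv[...,1]>110)&(abs(l)<.04)&(o>.148)&(o<.22)&(P[...,2]>.03)&(P[...,2]<.09)
print(m.sum(),[np.nanpercentile(x[m],[2,10,50,90,98]).round(4) for x in (o,l,P[...,2])])
E
```

```text
[ 0.01  0.61 -0.29  1.83  0.82  1.14 -0.89] [ 0.624 -0.124  0.215]
shift [-0.0017, -0.0016, 0.1988] rot [-0.0, -0.002, -0.001]
754 [array([0.155 , 0.1599, 0.1786, 0.1822, 0.1828]), array([-0.0176, -0.0144, -0.0022,  0.0102,  0.0139]), array([0.0439, 0.0492, 0.0638, 0.0698, 0.0707])]
```

View pics/w1.png

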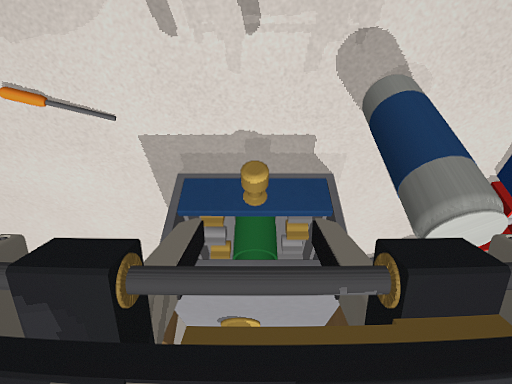

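The wrist view shows the brass knob at (255,175), centred between the fingers, with the green pot behind the blue front at (255,240). The can at right, (440,150), is clear. Approaching and gripping.

play_rows(
  series=[
    [[-0.002,-0.003,0.05],[0,0,0]],
    [[-0.002,-0.003,0.1],[0,0,0]],
    [[-0.002,-0.003,0.14],[0,0,0]],
    [[-0.002,-0.003,0.175],[0,0,0]],
    [[-0.002,-0.003,0.199],[0,0,0]],
  ],
)

```text
time: 2.55
tcp_pos: [0.6032, -0.2432, 0.0538]
eef_rot: [[0.11, 0.991, -0.078], [0.812, -0.135, -0.568], [-0.573, -0.001, -0.819]]
force: [1.2, -0.3, 0.6]
width: 0.753
grip_force: 0.0
```

play_rows(
  series=[
    [[0,0,0],[0,0,0]],
    [[0,0,0],[0,0,0]],
    [[0,0,0],[0,0,0]],
    [[0,0,0],[0,0,0]],
  ],
  grip=0.02,
  force=40,
)

```text
time: 2.95
tcp_pos: [0.6058, -0.2402, 0.0572]
eef_rot: [[0.111, 0.991, -0.073], [0.813, -0.133, -0.567], [-0.572, 0.004, -0.82]]
force: [0.5, 0.6, 0.3]
width: 0.459
grip_force: 0.0
```

play_rows(
  series=[
    [[0,0,0],[0,0,0]],
    [[0,0,0],[0,0,0]],
    [[0,0,0],[0,0,0]],
    [[0,0,0],[0,0,0]],
  ],
)

```text
time: 3.35
tcp_pos: [0.6046, -0.2408, 0.057]
eef_rot: [[0.111, 0.991, -0.075], [0.812, -0.134, -0.568], [-0.573, 0.002, -0.82]]
force: [-3.0, 3.2, 6.5]
width: 0.374
grip_force: 40.0
```

```bash
python3 - <<'E'
from h import *
for i in range(3):
    s=read_state(); print(s["tcp_pos"].round(4),s["force"].round(1),s["grip_force"],s["width"])
R=s["eef_rot"]; print((R.T@(OUT*.1)).round(4),(R.T@(OUT*.13)).round(4))
E
```

```text
[ 0.6046 -0.2408  0.057 ] [-3.   3.2  6.5] 40.01295693284192 0.3744813448984181
[ 0.6046 -0.2408  0.057 ] [-3.   3.2  6.5] 40.01295693284192 0.3744813448984181
[ 0.6046 -0.2408  0.057 ] [-3.   3.2  6.5] 40.01295693284192 0.3744813448984181
[ 0.0819 -0.0003 -0.0573] [ 0.1065 -0.0004 -0.0745]
```

play_rows(
  series=[
    [[0.0123,0,-0.0086],[0,0,0]],
    [[0.0287,0,-0.02],[0,0,0]],
    [[0.0451,0,-0.0315],[0,0,0]],
    [[0.0614,0,-0.043],[0,0,0]],
    [[0.0819,0,-0.0573],[0,0,0]],
  ],
)

```text
time: 3.85
tcp_pos: [0.6177, -0.1423, 0.057]
eef_rot: [[0.112, 0.991, -0.076], [0.811, -0.135, -0.57], [-0.575, 0.002, -0.818]]
force: [-1.5, -4.0, 5.5]
width: 0.372
grip_force: 40.1
```

play_rows(
  series=[
    [[0.0082,0,-0.0057],[0,0,0]],
    [[0.0147,0,-0.0103],[0,0,0]],
    [[0.0188,0,-0.0132],[0,0,0]],
    [[0.0213,0,-0.0149],[0,0,0]],
  ],
)

```text
time: 4.25
tcp_pos: [0.621, -0.1176, 0.057]
eef_rot: [[0.111, 0.991, -0.077], [0.81, -0.135, -0.571], [-0.576, 0.001, -0.817]]
force: [-1.0, -15.3, -1.0]
width: 0.37
grip_force: 40.1
```

play_rows(
  series=[
    [[0.0012,0,-0.0009],[0,0,0]],
    [[0.0025,0,-0.0017],[0,0,0]],
    [[0.0025,0,-0.0017],[0,0,0]],
  ],
)

```text
time: 4.55
tcp_pos: [0.621, -0.1176, 0.057]
eef_rot: [[0.112, 0.991, -0.079], [0.808, -0.137, -0.574], [-0.579, 0.001, -0.815]]
force: [-1.1, -15.8, 0.4]
width: 0.37
grip_force: 40.1
```

```bash
python3 - <<'E'
from h import *
s=read_state(); print(s["tcp_pos"].round(4),s["force"].round(1),s["grip_force"],s["width"])
E
```

```text
[ 0.621  -0.1176  0.057 ] [ -1.1 -15.8   0.4] 40.14142777872621 0.3697043057249917
```

The position no longer changes under an outward pull of about 15 N, so the drawer is at its stop. Now I relax, release and back off.

play_rows(
  series=[
    [[-0.0025,0,0.0017],[0,0,0]],
    [[-0.0025,0,0.0017],[0,0,0]],
    [[-0.0025,0,0.0017],[0,0,0]],
    [[-0.0025,0,0.0017],[0,0,0]],
  ],
  grip=0.07,
)

```text
time: 4.95
tcp_pos: [0.6221, -0.1151, 0.056]
eef_rot: [[0.11, 0.991, -0.074], [0.813, -0.133, -0.567], [-0.571, 0.002, -0.821]]
force: [0.4, -0.5, 0.1]
width: 0.668
grip_force: 0.0
```

play_rows(
  series=[
    [[0,0,0],[0,0,0]],
    [[0,0,-0.02],[0,0,0]],
    [[0,0,-0.06],[0,0,0]],
    [[0,0,-0.11],[0,0,0]],
    [[0,0,-0.16],[0,0,0]],
  ],
)

```text
time: 5.45
tcp_pos: [0.6334, -0.0235, 0.1896]
eef_rot: [[0.11, 0.991, -0.075], [0.813, -0.133, -0.567], [-0.572, 0.001, -0.821]]
force: [1.3, -0.2, -0.7]
width: 0.748
grip_force: 0.0
```

```bash
cat > d.py <<'E'
from h import *
LAT=np.cross(OUT,[0,0,1.])
def drawer(n,save=None):
    im,T=grab(n); P=cloud(im,T); hsv=cv2.cvtColor(im["pixels"],cv2.COLOR_BGR2HSV).astype(int); b=P-CAB; o=b@OUT; l=b@LAT; z=P[...,2]
    if save: cv2.imwrite(save,im["pixels"])
    m=(hsv[...,0]>12)&(hsv[...,0]<32)&(hsv[...,1]>110)&(abs(l)<.05)&(o>.27)&(o<.35)&(z>.03)&(z<.09)
    print(n,"knob",m.sum(),[np.nanpercentile(x[m],[2,50,98]).round(4) for x in (o,l,z)] if m.sum() else "")
    g=(hsv[...,0]>35)&(hsv[...,0]<90)&(hsv[...,1]>80)&(abs(l)<.06)&(o>.12)&(o<.25)&(z>.112)&(z<.125)
    print("pot rim",g.sum(),[np.nanpercentile(x[g],[1,50,99]).round(4) for x in (o,l,z)] if g.sum() else "")
    if g.sum()>20: print(cv2.minEnclosingCircle(np.stack([o[g],l[g]],1).astype(np.float32)))
    return im,P
E
python3 - <<'E'
from d import *
for n in ("scene","side"): drawer(n,f"pics/{n}1.png")
s=read_state(); print(s["tcp_pos"].round(3),s["joints"].round(2),s["force"].round(1))
RC=np.array([.559,.2552,0]); fl=RC-.035*ROUT+.04*np.cross(ROUT,[0,0,1.])+[0,0,.032]
L=lean(ROUT,35); ax=-L[:,2]; print("fileaxis",ax,"floor",fl,"handle160",fl+.16*ax)
plan(fl+ax*.33,L)
E
```

```text
scene knob 165 [array([0.2736, 0.292 , 0.3049]), array([-0.0082,  0.0086,  0.0174]), array([0.0492, 0.0647, 0.0711])]
pot rim 140 [array([0.1563, 0.1863, 0.2164]), array([-0.0312,  0.0014,  0.0307]), array([0.1123, 0.1161, 0.1203])]
((0.18535754084587097, 4.3869949877262115e-05), 0.03224031999707222)
side knob 113 [array([0.2712, 0.289 , 0.3035]), array([-0.0091,  0.0076,  0.0165]), array([0.053 , 0.066 , 0.0734])]
pot rim 122 [array([0.1553, 0.1844, 0.217 ]), array([-0.0335,  0.0003,  0.03  ]), array([0.1121, 0.117 , 0.1216])]
((0.18558533489704132, -0.0025518175680190325), 0.03378264233469963)
[ 0.637 -0.018  0.193] [-0.12  0.67 -0.32  1.78  0.77  1.2  -1.01] [-0.1  0.7  0.2]
fileaxis [0.09634061 0.56542764 0.81915204] floor [0.59256 0.21397 0.032  ] handle160 [0.6079745  0.30443842 0.16306433]
shift [0.2791, -0.0646, -0.3249] rot [0.031, -0.009, 0.028]
```

Both cameras see the pot rim centred about 0.186 out of the cabinet origin with no lateral offset, and the knob end at 0.305. That agrees with the drawer at 0.13. On to the file.

play_rows(
  series=[
    [[0,0,-0.05],[0,0,0]],
    [[0.02,-0.02,-0.095],[0,0,0]],
    [[0.05,-0.03,-0.13],[0.031,-0.009,0.028]],
    [[0.085,-0.04,-0.165],[0.031,-0.009,0.028]],
    [[0.12,-0.05,-0.2],[0.031,-0.009,0.028]],
  ],
  grip=0.05,
)

```text
time: 6.05
tcp_pos: [0.6118, 0.1931, 0.2836]
eef_rot: [[0.138, 0.985, -0.107], [0.803, -0.174, -0.569], [-0.579, -0.007, -0.815]]
force: [0.4, 0.4, -0.3]
width: 0.538
grip_force: 0.0
```

```bash
python3 - <<'E'
from h import *
RC=np.array([.559,.2552,0]); fl=RC-.035*ROUT+.04*np.cross(ROUT,[0,0,1.])+[0,0,.032]
L=lean(ROUT,35); plan(fl-L[:,2]*.33,L); print(read_state()["joints"].round(2))
E
```

```text
shift [0.1576, -0.0239, -0.1347] rot [-0.01, 0.007, -0.001]
[-0.38  0.66 -0.37  1.54  0.58  1.54 -1.1 ]
```

play_rows(
  series=[
    [[0.158,-0.024,-0.135],[-0.01,0.007,0]],
    [[0.158,-0.024,-0.135],[-0.01,0.007,0]],
    [[0.158,-0.024,-0.135],[-0.01,0.007,0]],
    [[0.158,-0.024,-0.135],[-0.01,0.007,0]],
    [[0.158,-0.024,-0.135],[-0.01,0.007,0]],
  ],
)

```text
time: 6.55
tcp_pos: [0.6221, 0.4061, 0.3]
eef_rot: [[0.131, 0.987, -0.095], [0.81, -0.162, -0.564], [-0.571, -0.003, -0.821]]
force: [0.5, 0.2, -0.2]
width: 0.539
grip_force: 0.0
```

```bash
cat > f.py <<'E'
from h import *
RC=np.array([.559,.2552,0]); fl=RC-.035*ROUT+.04*np.cross(ROUT,[0,0,1.])+[0,0,.032]
L=lean(ROUT,35)
def orange(n,c,rad,save=None,smin=.12):
    """fit the handle's axis (11 mm cylinder) to orange points near point c"""
    im,T=grab(n); P=cloud(im,T); hsv=cv2.cvtColor(im["pixels"],cv2.COLOR_BGR2HSV).astype(int)
    if save: cv2.imwrite(save,im["pixels"])
    m=(hsv[...,0]<17)&(hsv[...,1]>140)&(hsv[...,2]>90)&(np.linalg.norm(P-c,axis=-1)<rad)
    return P[m],T[:3,3]
def fitcyl(p,a0,c0,r=.011):
    from scipy.optimize import least_squares
    e1=np.cross(a0,[1,0,0]); e1/=np.linalg.norm(e1); e2=np.cross(a0,e1)
    def un(v):
        a=a0+v[2]*e1+v[3]*e2; return c0+v[0]*e1+v[1]*e2,a/np.linalg.norm(a)
    def f(v):
        c,a=un(v); q=p-c; return np.linalg.norm(q-np.outer(q@a,a),axis=1)-r
    s=least_squares(f,[0,0,0,0],loss="soft_l1",f_scale=.001); c,a=un(s.x); t=(p-c)@a
    return c,a,t,np.sqrt(np.mean(s.fun**2))
E
python3 - <<'E'
from f import *
s=read_state(); print(s["joints"].round(2),s["tcp_pos"].round(3))
h=fl-.158*L[:,2]; A=-L[:,2]; allp=[]
for n in ("scene","side","wrist"):
    p,_=orange(n,h,.06,"pics/w2.png" if n=="wrist" else None)
    if len(p)<30: print(n,len(p)); continue
    c,a,t,e=fitcyl(p,A,h); print(n,len(p),"off",((c-h)@L).round(4),"axis",(a@L).round(3),a.round(3),"s range",(np.percentile(t,[2,98])+.158).round(3),"rms",e.round(4))
plan(fl+A*.163,L)
E
```

```text
[-0.63  0.83 -0.37  1.14  0.53  1.78 -1.17] [0.622 0.406 0.3  ]
scene 263 off [ 0.0018 -0.003   0.    ] axis [-0.002 -0.007 -1.   ] [0.089 0.565 0.82 ] s range [0.125 0.194] rms 0.0018
side 129 off [ 0.0027 -0.0034 -0.    ] axis [ 0.006 -0.048 -0.999] [0.05  0.578 0.815] s range [0.13  0.195] rms 0.0023
wrist 333 off [ 0.0017 -0.0031  0.    ] axis [-0.05   0.016 -0.999] [0.105 0.522 0.846] s range [0.135 0.195] rms 0.002
shift [0.0001, -0.0004, 0.1649] rot [0.001, 0.001, 0.001]
```

View pics/w2.png

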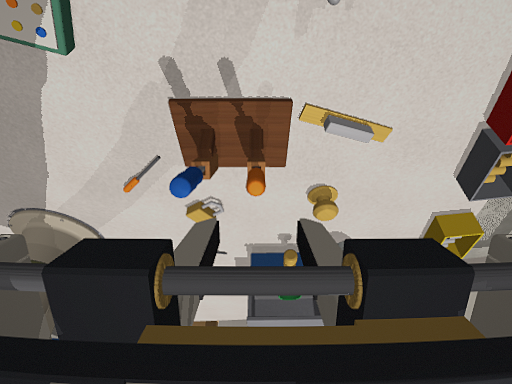

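The wrist view shows the orange handle at (256,180) straight ahead between the fingers, with the blue screwdriver at (185,183). All three cameras agree on a correction of +2 mm in x and -3 mm in y.

play_rows(
  series=[
    [[0.002,-0.003,0.05],[0,0,0]],
    [[0.002,-0.003,0.09],[0,0,0]],
    [[0.002,-0.003,0.125],[0,0,0]],
    [[0.002,-0.003,0.15],[0,0,0]],
    [[0.002,-0.003,0.165],[0,0,0]],
  ],
)

```text
time: 7.2
tcp_pos: [0.6068, 0.3032, 0.1638]
eef_rot: [[0.141, 0.985, -0.099], [0.805, -0.172, -0.568], [-0.577, 0.001, -0.817]]
force: [-0.5, -0.4, 0.7]
width: 0.536
grip_force: 0.0
```

play_rows(
  series=[
    [[0,0,0],[0,0,0]],
    [[0,0,0],[0,0,0]],
    [[0,0,0],[0,0,0]],
    [[0,0,0],[0,0,0]],
    [[0,0,0],[0,0,0]],
  ],
  grip=0.01,
  force=50,
)

```text
time: 7.7
tcp_pos: [0.6065, 0.3089, 0.1654]
eef_rot: [[0.138, 0.986, -0.095], [0.808, -0.168, -0.565], [-0.573, 0.001, -0.82]]
force: [0.1, 2.6, 3.5]
width: 0.228
grip_force: 50.0
```

play_rows(
  series=[
    [[0,0,-0.01],[0,0,0]],
    [[0,0,-0.03],[0,0,0]],
    [[0,0,-0.05],[0,0,0]],
    [[0,0,-0.08],[0,0,0]],
    [[0,0,-0.11],[0,0,0]],
  ],
)

```text
time: 8.2
tcp_pos: [0.6172, 0.3707, 0.2558]
eef_rot: [[0.138, 0.986, -0.096], [0.807, -0.168, -0.566], [-0.574, 0.001, -0.819]]
force: [0.9, 0.4, -0.4]
width: 0.233
grip_force: 50.0
```

play_rows(
  series=[
    [[0,0,-0.01],[0,0,0]],
    [[0,0,-0.02],[0,0,0]],
  ],
)

```text
time: 8.4
tcp_pos: [0.619, 0.3818, 0.2713]
eef_rot: [[0.138, 0.986, -0.096], [0.807, -0.168, -0.566], [-0.574, 0.001, -0.819]]
force: [-0.4, 0.1, -1.5]
width: 0.224
grip_force: 50.0
```

```bash
cat >> f.py <<'E'
def held(save=None):
    """file in the hand: handle end/axis and dark blade, in tool axes"""
    s=read_state(); R=np.array(s["eef_rot"]); t=np.array(s["tcp_pos"]); print("tcp",t.round(4),s["joints"].round(2),s["force"].round(1),round(s["width"]*93,1))
    for n in ("scene","side"):
        im,T=grab(n); P=cloud(im,T); hsv=cv2.cvtColor(im["pixels"],cv2.COLOR_BGR2HSV).astype(int)
        if save: cv2.imwrite(f"pics/{save}_{n}.png",im["pixels"])
        q=(P-t)@R; near=(np.hypot(q[...,0],q[...,1])<.05)
        b=near&(q[...,2]>.055)&(q[...,2]<.20)
        o=near&(hsv[...,0]<17)&(hsv[...,1]>140)&(q[...,2]>.015)&(q[...,2]<.06)
        print(n,"orange z",np.percentile(q[o][:,2],[2,98]).round(4) if o.sum() else "","blade n",b.sum())
        if b.sum()>15:
            w=q[b]; print("  tip z",np.percentile(w[:,2],[95,99,100]).round(4))
            p=w[w[:,2]<np.percentile(w[:,2],97)]
            c,a,tt,e=fitcyl(p,np.array([0,0,1.]),np.array([0,0,.1]),.005); print("  blade centre at z=.1:",c.round(4),"axis",a.round(4),"rms",e.round(4))
E
python3 - <<'E'
from f import *
held("h1")
E
```

```text
tcp [0.619  0.3818 0.2713] [-0.6   0.82 -0.37  1.23  0.53  1.71 -1.19] [-0.4  0.1 -1.5] 20.8
scene orange z [0.016 0.045] blade n 217
  tip z [0.1576 0.1634 0.1651]
  blade centre at z=.1: [-0.0006  0.0007  0.1   ] axis [ 0.0041 -0.0019  1.    ] rms 0.0011
side orange z [0.0158 0.0409] blade n 132
  tip z [0.1554 0.1607 0.1614]
  blade centre at z=.1: [-0.0005 -0.0001  0.1   ] axis [0.0219 0.004  0.9998] rms 0.0017
```

The file sits coaxial in the hand, with its tip 163 mm ahead of the TCP and clear of the rack. Now carry it to above the pot at a 22° lean.

```bash
cat >> f.py <<'E'
LAT=np.cross(OUT,[0,0,1.]); POT=CAB+.186*OUT-.001*LAT
def tipgoal(o,z,deg,tl=.163):
    """tool pose with the file's tip centre at o (out of pot centre), height z, leaning deg"""
    R=lean(OUT,deg); tip=POT+o*OUT+[0,0,z]; return tip-R[:,2]*tl,R
E
python3 - <<'E'
from f import *
a=np.radians(22)
p,R=tipgoal(.015+.08*np.sin(a),.118+.08*np.cos(a),22); print(p.round(3))
mid=np.array([.62,.18,.42]); plan(mid,lean(OUT,30))
plan(p,R)
E
```

```text
[ 0.623 -0.112  0.343]
shift [-0.2481, 0.035, -0.0078] rot [-0.019, 0.088, -0.033]
shift [-0.4394, 0.0871, 0.2199] rot [-0.017, 0.227, -0.034]
```

play_rows(
  series=[
    [[-0.03,0,-0.035],[0,0,0]],
    [[-0.075,0.005,-0.045],[0,0.03,0]],
    [[-0.12,0.015,-0.04],[-0.019,0.088,-0.033]],
    [[-0.17,0.025,-0.025],[-0.019,0.088,-0.033]],
    [[-0.21,0.03,-0.01],[-0.019,0.088,-0.033]],
  ],
)

```text
time: 9.0
tcp_pos: [0.6206, 0.2089, 0.4002]
eef_rot: [[0.115, 0.991, -0.067], [0.858, -0.133, -0.496], [-0.501, -0.0, -0.866]]
force: [0.0, -0.3, -1.0]
width: 0.232
grip_force: 50.0
```

```bash
python3 - <<'E'
from f import *
a=np.radians(22); print(read_state()["joints"].round(2),read_state()["force"].round(1))
p,R=tipgoal(.015+.08*np.sin(a),.118+.08*np.cos(a),22); plan(p+[0,0,.03],R)
E
```

```text
[-0.36  0.56 -0.4   1.4   0.53  1.65 -0.96] [ 0.  -0.3 -1. ]
shift [-0.2616, 0.0451, 0.1825] rot [-0.001, 0.141, -0.002]
```

play_rows(
  series=[
    [[-0.035,0.006,0.025],[0,0.02,0]],
    [[-0.075,0.013,0.052],[0,0.04,0]],
    [[-0.115,0.02,0.08],[0,0.06,0]],
    [[-0.155,0.027,0.108],[0,0.08,0]],
    [[-0.195,0.034,0.136],[0,0.105,0]],
  ],
)

```text
time: 9.5
tcp_pos: [0.6221, -0.0299, 0.3783]
eef_rot: [[0.119, 0.991, -0.056], [0.906, -0.132, -0.403], [-0.407, -0.002, -0.914]]
force: [0.3, 0.2, -0.2]
width: 0.227
grip_force: 50.0
```

play_rows(
  series=[
    [[-0.03,0.005,0.027],[0,0.02,0]],
    [[-0.05,0.01,0.045],[0,0.036,0]],
    [[-0.055,0.011,0.05],[0,0.036,0]],
    [[-0.055,0.011,0.05],[0,0.036,0]],
  ],
)

```text
time: 9.9
tcp_pos: [0.6239, -0.1, 0.355]
eef_rot: [[0.123, 0.991, -0.053], [0.919, -0.134, -0.371], [-0.374, -0.003, -0.927]]
force: [0.7, 0.4, -0.9]
width: 0.229
grip_force: 50.0
```

```bash
python3 - <<'E'
from f import *
from d import drawer
held("h2"); a=np.radians(22)
for n in ("scene","side","wrist"): drawer(n)
p,R=tipgoal(.015+.06*np.sin(a),.118+.06*np.cos(a),22); plan(p,R)
p,R=tipgoal(.015-.075*np.sin(a),.118-.075*np.cos(a),22); plan(p,R)
E
```

```text
tcp [ 0.6239 -0.1     0.355 ] [ 0.13  0.43 -0.37  1.68  0.54  1.25 -0.57] [ 0.7  0.4 -0.9] 21.3
scene orange z [0.0163 0.0443] blade n 156
  tip z [0.1576 0.1625 0.1641]
  blade centre at z=.1: [-0.0007  0.0004  0.1   ] axis [-2.0e-04 -2.8e-03  1.0e+00] rms 0.0009
side orange z [0.0181 0.0378] blade n 120
  tip z [0.1577 0.1609 0.1636]
  blade centre at z=.1: [ 0.0016 -0.0007  0.1   ] axis [ 0.0065 -0.0083  0.9999] rms 0.0012
scene knob 163 [array([0.275 , 0.2922, 0.3051]), array([-0.0084,  0.0087,  0.0176]), array([0.0488, 0.0646, 0.071 ])]
pot rim 143 [array([0.1545, 0.1853, 0.217 ]), array([-0.0314, -0.0004,  0.0308]), array([0.1121, 0.1164, 0.1194])]
((0.18517641723155975, 0.0004962382954545319), 0.033627502620220184)
side knob 113 [array([0.2715, 0.2885, 0.3033]), array([-0.0085,  0.0075,  0.016 ]), array([0.051 , 0.0665, 0.0739])]
pot rim 120 [array([0.1561, 0.1869, 0.2167]), array([-0.0336, -0.0013,  0.0301]), array([0.1121, 0.1167, 0.1213])]
((0.18564186990261078, -0.0028400083538144827), 0.0339488759636879)
wrist knob 539 [array([0.2743, 0.2932, 0.3054]), array([-0.0177, -0.0015,  0.0147]), array([0.051 , 0.0669, 0.0716])]
pot rim 339 [array([0.1578, 0.1962, 0.2172]), array([-0.0322, -0.0028,  0.0282]), array([0.1122, 0.117 , 0.1188])]
((0.18620514869689941, -0.002479759743437171), 0.03239712864160538)
shift [-0.01, -0.0, 0.0379] rot [0.0, -0.002, 0.002]
shift [-0.0102, -0.0, 0.1729] rot [0.0, -0.002, 0.002]
```

View pics/h2_scene.png

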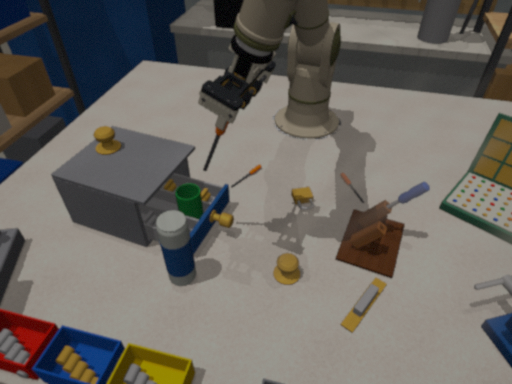

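The picture shows the file hanging from the hand with its tip at (207,168), above the green pot at (188,198). The drawer is out, nothing else has shifted, and the pot's position is reconfirmed. Inserting.

play_rows(
  series=[
    [[-0.005,0,0.01],[0,0,0]],
    [[-0.01,0,0.03],[0,-0.002,0.002]],
    [[-0.01,0,0.038],[0,-0.002,0.002]],
    [[-0.01,0,0.055],[0,-0.002,0.002]],
    [[-0.01,0,0.075],[0,-0.002,0.002]],
  ],
)

```text
time: 10.65
tcp_pos: [0.6202, -0.1349, 0.29]
eef_rot: [[0.123, 0.991, -0.049], [0.919, -0.132, -0.372], [-0.375, 0.001, -0.927]]
force: [-0.4, -0.4, -1.5]
width: 0.227
grip_force: 50.0
```

```bash
python3 - <<'E'
from f import *
held(); a=np.radians(22)
p,R=tipgoal(.015-.075*np.sin(a),.118-.075*np.cos(a),22); plan(p,R)
E
```

```text
tcp [ 0.6202 -0.1349  0.29  ] [ 0.17  0.48 -0.34  1.77  0.59  1.11 -0.6 ] [-0.4 -0.4 -1.5] 21.1
scene orange z [0.0271 0.0446] blade n 310
  tip z [0.1983 0.1998 0.1999]
  blade centre at z=.1: [0.0009 0.0027 0.1   ] axis [0.0777 0.0999 0.992 ] rms 0.0161
side orange z [0.0222 0.0448] blade n 255
  tip z [0.1988 0.1998 0.2   ]
  blade centre at z=.1: [-0.0004 -0.0001  0.1   ] axis [0.0262 0.1169 0.9928] rms 0.0177
shift [0.0022, 0.0018, 0.0945] rot [-0.005, 0.002, -0.001]
```

play_rows(
  series=[
    [[0.001,0.001,0.02],[0,0,0]],
    [[0.001,0.001,0.04],[0,0,0]],
    [[0.001,0.001,0.06],[0,0,0]],
    [[0.001,0.001,0.08],[0,0,0]],
    [[0.001,0.001,0.095],[0,0,0]],
  ],
)

```text
time: 11.25
tcp_pos: [0.6165, -0.1697, 0.2015]
eef_rot: [[0.123, 0.991, -0.05], [0.919, -0.132, -0.372], [-0.375, -0.0, -0.927]]
force: [0.5, 0.0, -1.7]
width: 0.23
grip_force: 50.0
```

play_rows(
  series=[
    [[0,0,0.005],[0,0,0]],
    [[0,0,0.01],[0,0,0]],
    [[0,0,0.014],[0,0,0]],
    [[0,0,0.017],[0,0,0]],
    [[0,0,0.017],[0,0,0]],
  ],
)

```text
time: 11.75
tcp_pos: [0.6155, -0.1761, 0.1862]
eef_rot: [[0.123, 0.991, -0.05], [0.919, -0.133, -0.372], [-0.375, 0.0, -0.927]]
force: [-0.1, 0.7, -0.9]
width: 0.231
grip_force: 50.0
```

play_rows(
  series=[
    [[0,0,0.002],[0,0,0]],
    [[0,0,0.004],[0,0,0]],
    [[0,0,0.005],[0,0,0]],
    [[0,0,0.005],[0,0,0]],
  ],
)

```text
time: 12.15
tcp_pos: [0.6154, -0.1778, 0.1816]
eef_rot: [[0.123, 0.991, -0.05], [0.919, -0.133, -0.372], [-0.375, 0.0, -0.927]]
force: [-0.6, 0.7, 1.7]
width: 0.228
grip_force: 50.0
```

```bash
python3 - <<'E'
from f import *
s=read_state(); R=s["eef_rot"]; tip=s["tcp_pos"]+.163*R[:,2]-POT; print(s["force"],s["torque"],"tip o,l,z",tip@OUT,tip@LAT,tip[2]); ax=-R[:,2]; print("lean out/lat",np.degrees(np.arctan2(ax@OUT,ax[2])),np.degrees(np.arctan2(ax@LAT,ax[2])))
for d in (26,): plan(*tipgoal(tip@OUT,.0302,d))
E
```

```text
[-0.60602095  0.72753465  1.70123032] [ 0.40698851 -0.04428392 -0.04874954] tip o,l,z -0.021342277706243504 0.0008286779544673945 0.03051191769320269
lean out/lat 22.035132220697598 0.034522815235712274
shift [0.0114, -0.0009, 0.0007] rot [-0.001, -0.069, -0.002]
```

The contact force rises with the tip at the floor height (z 0.0305). Tilting about the tip to 26°.

play_rows(
  series=[
    [[0.004,0,0],[0,-0.023,0]],
    [[0.008,0,0.001],[0,-0.046,0]],
    [[0.011,-0.001,0.001],[0,-0.069,-0.001]],
    [[0.011,-0.001,0.001],[0,-0.069,-0.001]],
  ],
)

```text
time: 12.55
tcp_pos: [0.616, -0.1668, 0.1762]
eef_rot: [[0.115, 0.992, -0.058], [0.891, -0.129, -0.436], [-0.44, -0.001, -0.898]]
force: [1.1, -0.5, 5.7]
width: 0.229
grip_force: 50.0
```

```bash
python3 - <<'E'
from f import *
s=read_state(); R=s["eef_rot"]; tip=s["tcp_pos"]+.163*R[:,2]-POT; print(s["force"],s["torque"],"tip o,l,z",tip@OUT,tip@LAT,tip[2]); ax=-R[:,2]; print("lean out/lat",np.degrees(np.arctan2(ax@OUT,ax[2])),np.degrees(np.arctan2(ax@LAT,ax[2])))
for n in ("scene","side"):
    im,T=grab(n); P=cloud(im,T); cv2.imwrite(f"pics/p_{n}.png",cv2.resize(im["pixels"][90:290,90:330],None,fx=3,fy=3)[:600,:720])
E
```

```text
[ 1.1337657  -0.54970758  5.68615069] [-0.56688909 -0.25382428  0.13065307] tip o,l,z -0.020919437154568354 3.0382234899544618e-05 0.02987657984400144
lean out/lat 26.107386454474366 0.007188157928663402
```

View pics/p_side.png

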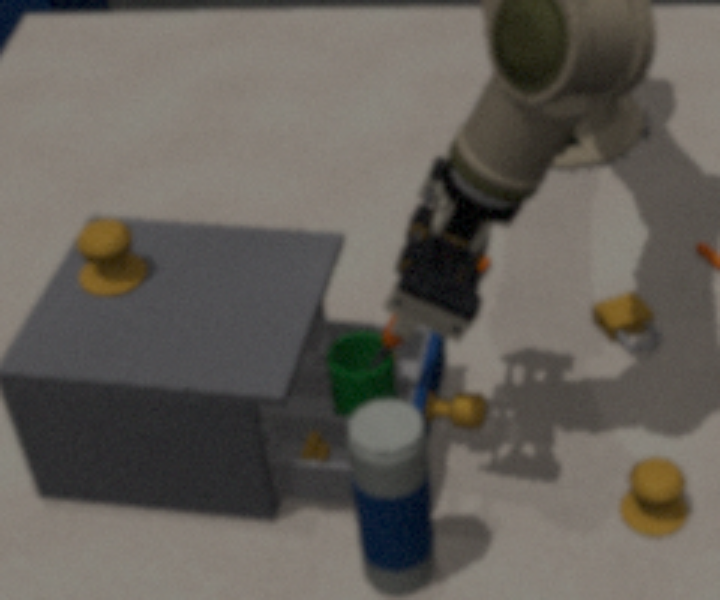

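The picture shows the blade in the green pot at (385,350), leaning over the front rim towards the knob at (465,410), with the arm pressing it on the floor at about 6 N. Releasing and backing off along the handle.

play_rows(
  series=[
    [[0,0,0],[0,0,0]],
    [[0,0,0],[0,0,0]],
    [[0,0,0],[0,0,0]],
    [[0,0,0],[0,0,0]],
    [[0,0,0],[0,0,0]],
  ],
  grip=0.05,
)

```text
time: 13.15
tcp_pos: [0.6154, -0.1682, 0.1763]
eef_rot: [[0.118, 0.991, -0.059], [0.891, -0.132, -0.434], [-0.438, -0.001, -0.899]]
force: [1.1, 0.1, -0.4]
width: 0.535
grip_force: 0.0
```

play_rows(
  series=[
    [[0,0,-0.015],[0,0,0]],
    [[0,0,-0.04],[0,0,0]],
    [[0,0,-0.08],[0,0,0]],
    [[0,0,-0.12],[0,0,0]],
    [[0,0,-0.16],[0,0,0]],
  ],
)

```text
time: 13.65
tcp_pos: [0.6247, -0.0972, 0.3227]
eef_rot: [[0.118, 0.991, -0.058], [0.891, -0.131, -0.434], [-0.438, -0.0, -0.899]]
force: [0.1, -1.0, 0.1]
width: 0.537
grip_force: 0.0
```

```bash
python3 - <<'E'
from f import *
from d import drawer
for n in ("scene","side"): drawer(n)
R=lean(OUT,27); h=POT-.021*OUT+[0,0,.03]-R[:,2]*.158
for n in ("scene","side","wrist"):
    p,_=orange(n,h,.07,"pics/w3.png" if n=="wrist" else None)
    print(n,len(p))
    if len(p)<30: continue
    c,a,t,e=fitcyl(p,-R[:,2],h); tp=c+a*np.percentile(t,98)-POT
    print(" top o,l,z",(tp@OUT).round(4),(tp@LAT).round(4),tp[2].round(4),"lean out/lat",np.degrees([np.arctan2(a@OUT,a[2]),np.arctan2(a@LAT,a[2])]).round(1),"rms",e.round(4))
print("expected top",(h-R[:,2]*.037-POT)@OUT,(h-R[:,2]*.037)[2])
im,T=grab("scene"); cv2.imwrite("pics/fin.png",cv2.resize(im["pixels"][90:290,20:260],None,fx=3,fy=3))
E
```

```text
scene knob 166 [array([0.2733, 0.2923, 0.3051]), array([-0.0079,  0.0087,  0.017 ]), array([0.0486, 0.0641, 0.0715])]
pot rim 124 [array([0.1552, 0.1796, 0.2171]), array([-0.0324,  0.0058,  0.0306]), array([0.1123, 0.1163, 0.1198])]
((0.18533262610435486, -0.0007841689512133598), 0.033565230667591095)
side knob 113 [array([0.271 , 0.2883, 0.3036]), array([-0.0098,  0.0077,  0.0173]), array([0.0535, 0.0654, 0.0734])]
pot rim 116 [array([0.1553, 0.184 , 0.2163]), array([-0.032,  0.005,  0.03 ]), array([0.1122, 0.1169, 0.1225])]
((0.18643787503242493, -0.0020883455872535706), 0.032993383705616)
scene 138
 top o,l,z 0.0644 -0.0001 0.2038 lean out/lat [26.8 -0.7] rms 0.0024
side 89
 top o,l,z 0.0696 0.0013 0.2027 lean out/lat [32.9  3.7] rms 0.0026
wrist 303
 top o,l,z 0.0632 0.0011 0.2044 lean out/lat [24.3  1.5] rms 0.0016
expected top 0.06752591888204594 0.20374627221673175
```

View pics/fin.png

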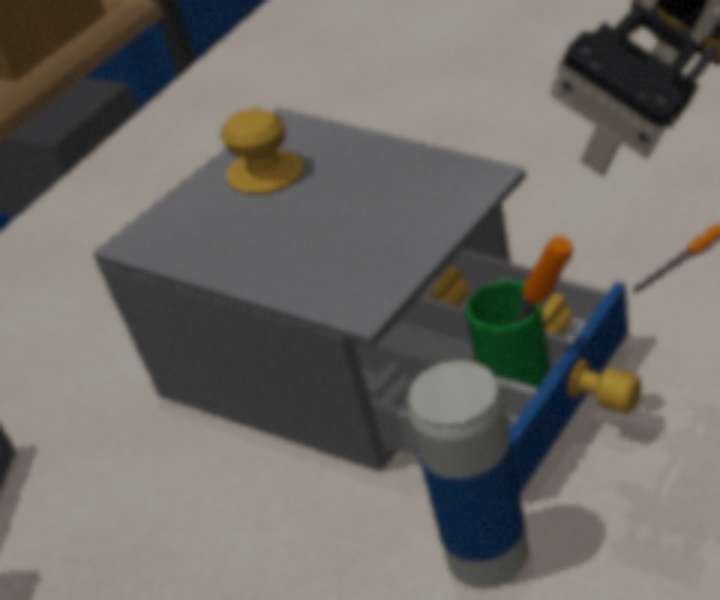

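View pics/w3.png

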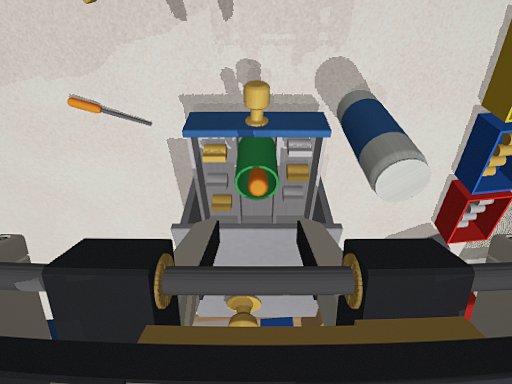

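In the last two views the file stands in the pot: handle at (545,265) in the scene crop, end at (258,187) in the wrist view, in line with the knob at (257,95). It leans about 27° with a lateral offset of about 1 mm. The drawer's knob end is unchanged at 0.305, and the rest of the scene is untouched.

```bash
python3 -c "from workcell import finish_job; print(finish_job())"
```

```text
the job is handed in; nothing more can be done
None
```

I handed the job in after about 14 s of robot time. The drawer is out at its stop, and the file stands blade down on the pot's floor, leaning about 27° on the front rim with its handle out over the brass knob; I saw nothing else moved.

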